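# Refit the vial wheel on the bench rotator and lock it with the R-clip

### The arm

A 7-joint arm with a two-finger parallel gripper is mounted at the origin on the work surface. World frame = base frame: x ahead of the robot, y to its left, z up, the work surface at z = 0. Lengths are in m, angles in rad, forces in N, time in s.
With the tool pointing down it reaches from about 0.4 to 0.85 m from the base axis. Payload 6.9 kg.
Tool frame: the origin (TCP) lies midway between the tips of the shut fingers; the grasp point (between the pads) lies behind it (ctrl.pinch_z is the z of the grasp point in the tool frame, in m); z points along the fingers, y is the line along which they close (so a half turn about z gives the same grasp; the last joint's range is limited). The gripper opens to 85 mm and grips with 20 to 120 N. Pads are 22 mm wide; open, the fingers measure 114 mm over their backs; the gripper's body (76 mm by 85 mm) begins 54 mm behind the grasp point. The pads swing forward as they close: fully open they stand 13 mm farther back than shut.
Start: joints at [-1.198, 0.507, -0.238, 1.5, 0.126, 1.149, -0.155], TCP at [0.165, 0.603, 0.231] pointing down, gripper open.
Joint ranges: [-3.08, 3.08], [-0.24, 2.05], [-1.43, 1.35], [0, 2.5], [-1.52, 4.66], [0.17, 1.96], [-2.89, 2.89]. Speed limits (rad/s): [2.39, 2.39, 3.14, 3.14, 3.14, 3.14, 3.14].

### API

Orientations are given as a unit quaternion [w, x, y, z].
In Python, from station import ctrl, get_state, vision, ticket, models gives the robot as it stands. Calls block until the motion is done:
- ctrl.movep(position, orientation): joint-space move of the TCP to a pose.
- ctrl.movel(position, frame=None, max_speed=0.15): straight line of the TCP; frame=None keeps the orientation; max_speed is the mean speed in m/s.
- ctrl.set_joints(angles): joint-space move.
- ctrl.ungrasp() and ctrl.close_gripper(force=None): open the fingers fully, or close them until they stop; force is the grip in N (None keeps the last).
- ctrl.pause(seconds).
- ctrl.ik(position, orientation): joint angles nearest the present ones, or None.
- get_state(): the state.
- vision.grab_frame(name): name is "side" or "top"; returns (picture, depth): 480x640x3 uint8, blue, green, red; 480x640 float32, m along the optical axis (not along the pixel's ray), 0 where there is no reading.
- vision.camera_info(name): a dict with "mtx" (3x3 intrinsics, pixels), "R" (3x3) and "t" (3): a world point X has camera coordinates R X + t. Camera axes: x right, y down, z forward; pixel columns grow to the right and rows downward; lengths in m; the calibration is good to about 2 mm. A picture is of the moment at which its call begins. camera_info takes no time and is no camera call.
A pose or a line that the arm cannot do raises ctrl.Unreachable and nothing moves.
- ticket.close_job(): hands the job in; it is judged then, once.
Trained networks look in the newest picture that a camera, given by its name, has taken for a name from the list of things; names that differ only in an ending like _2 or _b are one class to them, and where a whole thing is asked for, a point or a joint stands for the part that bears it (a point fixed in the world has none). Each returns a list of dicts, best first, with "p" (0 to 1); they miss things now and then, are a little off and sometimes report something else, mostly with a low value. They report only what shows in the picture. A call takes as long as a camera call.
- models.recognise(camera, target): "point" ([column, row] in pixels, amid what is visible of it).
- models.masks_of(camera, target): "mask" (480x640 bool, what is visible of it) and "point" ([column, row] in pixels, amid what is visible of it).
The state is a dict: "time": time; "qpos": joint angles; "qd": joint speeds; "tau": joint torques, N m; "tcp_pos": TCP position; "eef_rot": TCP orientation; "contact_force": force on the tool from outside, world axes, zero at the start; "wrist_torque": the same for the moment, N m; "width": finger opening in m; "gripper_force": force on a finger pad.
Only numpy, scipy, OpenCV 4.12 (cv2) and the standard library are available. Lean on these libraries where they do the work, as an engineer would, in place of code of your own. Each camera call takes 0.05 s, during which the arm holds its last target. There are 200 camera calls.

### The job

Push the vial wheel along its shaft fully home against the drive, then take the R-clip from its stand, feel for the cross-hole in the top flat of the shaft and push the clip's straight leg down through it, with the bent leg riding over the side of the shaft, until the clip has snapped fully home with its collar on the flat. Be gentle: never push or rub on the rotator or the shaft, by hand or with the clip, harder than about 25 N, and let go of the clip when it is home. Leave the other things on the bench where they are.

Things in the scene. Friction and masses are not known exactly. Their poses are not given: they have to be found in the camera images.
- rotator: Fixed white bench rotator: base 110 (x) x 265 (y) x 14 mm, drive housing 160 tall from y = 108 to 213 mm. Origin on the table under the bare end of the shaft; x across the shaft, y along it towards the drive, z up. A steel shaft, 22 mm across, lies along y, its axis at x = 0, z = 100 mm; it is D-shaped, with a flat 11 mm wide along its top at z = 109.5 mm.
- flat_start (a point): Point on the middle line of the shaft's flat, fixed to the rotator at y = 22 mm, just off the hub's face when the wheel is home. The cross-hole (vertical, right through, 6.5 mm across) lies somewhere between 4 and 40 mm from here along the rotator's -y; the shaft was clamped tight by eye, so its place is not measured: see it or feel for it. The shaft's free end is 46 mm beyond the hole.
- wheel (a joint): How far (m) the vial wheel stands out from home, along the rotator's -y: 0 is home (a hard stop), 0.047 to 0.051 at the start. It slides stiffly (about 4 N), stays where it is left, and does not turn. While it stands out its hub covers the cross-hole.
- hub_face (a point): Centre of the free-end face of the vial wheel's hub, on the shaft axis; at y = 25 mm in the rotator's frame when home. The hub is 28 mm across and 32 mm long; behind it (32 to 52 mm from this point, towards the drive) is the grey wheel, 90 mm across, whose flat outer face above the hub can be pushed with the fingertips.
- clip: R-clip of 4 mm steel wire, 95 mm long, 55 g, standing upright in the stand at the start. Origin at the cut end of its straight leg; z points up that leg; x from the straight leg to the bent leg; y square to the clip's plane. Both legs hang from a black grip. To fit it the clip's plane stands square to the shaft, bent leg on either side.
- clip_tip (a point): The cut lower end (slightly chamfered) of the clip's straight leg (the clip's origin). When home it is 23 mm below the shaft's axis.
- clip_grip (a point): Centre of the clip's black moulded grip, 59.5 mm up the straight leg: 26 mm (clip x) by 14 mm (clip y) by 30 mm tall, centred on the leg. A wire loop 23 mm across stands above it, to 95 mm up the leg.
- clip_collar (a point): Centre of the underside of the square steel collar (8 x 8 x 12 mm) round the straight leg, below the grip, 32.5 mm up the leg. When the clip is home it sits on the shaft's flat; a hard stop.
- clip_spring (a joint): How far (rad) the bent leg is sprung outwards: 0 relaxed, about 0.1 riding over the shaft. The leg (centre line) bows out to x = 14 mm at z = 22, in to a kink at x = 9, z = 11.5, and out to x = 15 at its end, z = 2. With the straight leg 12 mm in the hole the kink meets the shaft; it rides over it in 10 mm with 5 to 10 N of push, then snaps under; 11 mm more to the stop.
- clip_stand: Fixed aluminium block 70 (x) x 46 (y) x 45 mm tall on a black foot 84 x 60 mm. Origin at the centre of its underside. A slot along x, 5.5 mm wide, holds both legs of the clip; the clip's collar rests on its top, so the clip's tip starts 12.5 mm above the table. Lift the clip straight up by 35 mm or more to free it.
- wash_bottle: Bystander, leave alone: clear wash bottle, 66.5 mm across, 160 tall.
- amber_jar: Bystander, leave alone: amber jar, 60 mm across, 85 tall.
- vial_a: Bystander, leave alone: loose amber vial with a white cap, 23 mm across, 50 tall.
- spare_collar: Bystander, leave alone: spare steel ring, 38 mm across, 12 tall.
- driver: Bystander, leave alone: screwdriver lying flat, 170 mm long.
- beaker: Bystander, leave alone: glass beaker, 70 mm across, 90 tall.
- vial_tray: Bystander, leave alone: white divided tray, 130 x 90 x 35 mm.

How it is judged:
By the outcome, as a careful person would: the job done as asked, in the order asked, and still so for the second after the job is handed in, with the robot touching nothing.
It also fails if it takes over 67 s, if anything falls off the work surface, if the arm or the gripper's body presses on something with over 40 N, if the wrist force passes 120 N, or if a joint passes its speed limit or range.

## Working session

There is one attempt and no reset: what is moved stays moved. The work goes in short steps, each a Python script; the robot and the scene stay as the last script left them, time stands still between calls to the robot, and variables do not carry over. Pictures are saved under pics/ and viewed, at most 10 in all, crops included, and the job is handed in when it is done.

```bash
ls; mkdir -p pics; cat > h.py <<'E'
import numpy as np, cv2
from station import ctrl, get_state, vision, ticket, models
def deproj(cam,uv,d):
    c=vision.camera_info(cam);K=np.array(c["mtx"]);R=np.array(c["R"]);t=np.array(c["t"]).ravel()
    uv=np.atleast_2d(uv).astype(float);d=np.atleast_1d(d)
    p=np.c_[(uv[:,0]-K[0,2])/K[0,0]*d,(uv[:,1]-K[1,2])/K[1,1]*d,d]
    return (p-t)@R
def proj(cam,X):
    c=vision.camera_info(cam);K=np.array(c["mtx"]);R=np.array(c["R"]);t=np.array(c["t"]).ravel()
    p=(np.atleast_2d(X)@R.T+t)@K.T
    return p[:,:2]/p[:,2:]
def cloud(cam,depth):
    v,u=np.mgrid[0:480,0:640]
    return deproj(cam,np.c_[u.ravel(),v.ravel()],depth.ravel()).reshape(480,640,3)
E
cat > a.py <<'E'
from h import *
np.set_printoptions(precision=4,suppress=True)
for cam in("side","top"):
    im,d=vision.grab_frame(cam); cv2.imwrite(f"pics/{cam}0.png",im); np.save(f"{cam}0.npy",d)
    P=cloud(cam,d); c=vision.camera_info(cam); print(cam,-np.array(c["R"]).T@np.array(c["t"]).ravel(), np.array(c["R"])[2], c["mtx"][0][0])
    for n in("rotator","wheel","clip","clip_stand"):
        for r in models.masks_of(cam,n)[:2]:
            m=r["mask"]&(d>0); q=P[m]
            print(n,round(r["p"],2),r["point"],m.sum(),q.min(0),q.max(0),np.median(q,0))
            if r["p"]>.5: np.save(f"{cam}_{n}.npy",r["mask"])
s=get_state();print(s["time"],s["eef_rot"],s["contact_force"],ctrl.pinch_z,s["width"])
E
python3 a.py
```

```text
pics
side [ 0.1867 -1.0673  0.8891] [ 0.2818  0.7379 -0.6132] 596.4061296634119
rotator 0.58 [267.8, 184.8] 5829 [ 0.4318 -0.011  -0.0027] [0.5705 0.5401 0.1639] [0.4931 0.1548 0.1048]
wheel 0.67 [275.9, 187.9] 993 [ 0.465   0.0235 -0.0013] [0.5813 0.1673 0.1476] [0.5022 0.0602 0.1126]
clip 0.63 [331.4, 273.3] 242 [ 0.5205 -0.2302 -0.0026] [ 0.5843 -0.106   0.1077] [ 0.5337 -0.2224  0.0771]
clip 0.57 [428.5, 274.7] 1204 [ 0.6945 -0.3113 -0.0038] [ 0.8148 -0.1743  0.0894] [ 0.7162 -0.2951  0.0574]
clip_stand 0.82 [332.9, 295.3] 1128 [ 0.4898 -0.2551 -0.0043] [ 0.5963 -0.1744  0.0601] [ 0.526  -0.2357  0.0322]
clip_stand 0.21 [330.5, 275.0] 243 [ 0.5205 -0.2302 -0.0027] [ 0.586  -0.106   0.1077] [ 0.5337 -0.2224  0.0761]
top [ 0.323  -0.0972  1.3817] [ 0.1691  0.0157 -0.9855] 612.6877136304184
rotator 0.76 [206.8, 252.5] 7524 [ 0.4364 -0.0053 -0.0028] [0.5732 0.31   0.1684] [0.5022 0.1597 0.1327]
wheel 0.78 [244.3, 247.3] 915 [0.4704 0.0284 0.0019] [0.5713 0.116  0.1502] [0.511  0.0678 0.1251]
clip 0.41 [338.9, 156.5] 1018 [ 0.6983 -0.1598 -0.0043] [ 0.7928 -0.0894  0.1674] [ 0.7177 -0.1212  0.1073]
clip 0.39 [207.0, 253.6] 7711 [ 0.4358 -0.0064 -0.0078] [0.5988 0.3135 0.1684] [0.5025 0.1596 0.1306]
clip_stand 0.83 [376.8, 250.3] 857 [ 0.494  -0.2519 -0.0031] [ 0.5823 -0.1816  0.0887] [ 0.5277 -0.2118  0.0436]
clip_stand 0.65 [379.8, 239.7] 99 [ 0.5235 -0.2244  0.0449] [ 0.5492 -0.2088  0.1122] [ 0.5352 -0.2156  0.0862]
0.5 [-0.      0.133   0.9911 -0.    ] [-0.0407  0.0036 -0.4442] -0.0187 0.08530225162430347
```

```bash
python3 -c "
import cv2
a=cv2.imread('pics/top0.png');cv2.imwrite('pics/t1.png',cv2.resize(a[130:370,100:420],(800,600),interpolation=cv2.INTER_CUBIC))
a=cv2.imread('pics/side0.png');cv2.imwrite('pics/s1.png',cv2.resize(a[110:350,190:510],(800,600),interpolation=cv2.INTER_CUBIC))"
```

```text
(no output)
```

View pics/t1.png

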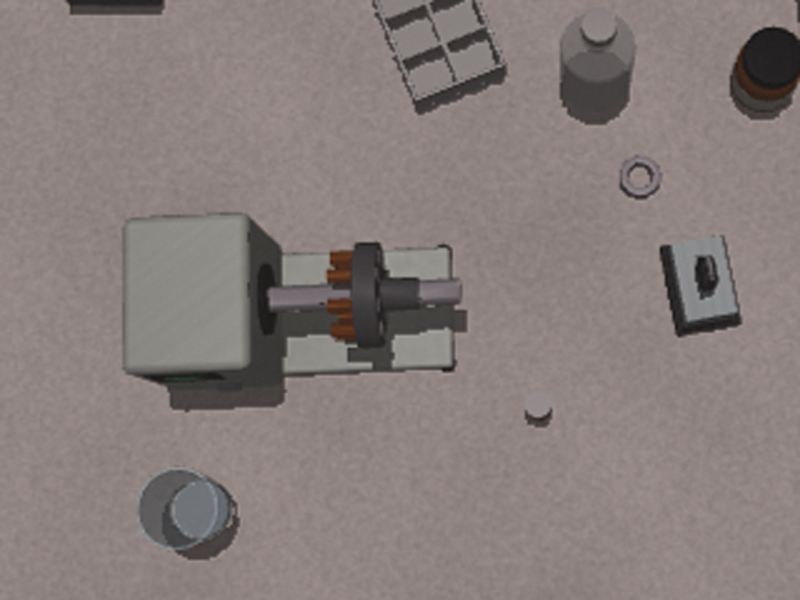

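View pics/s1.png

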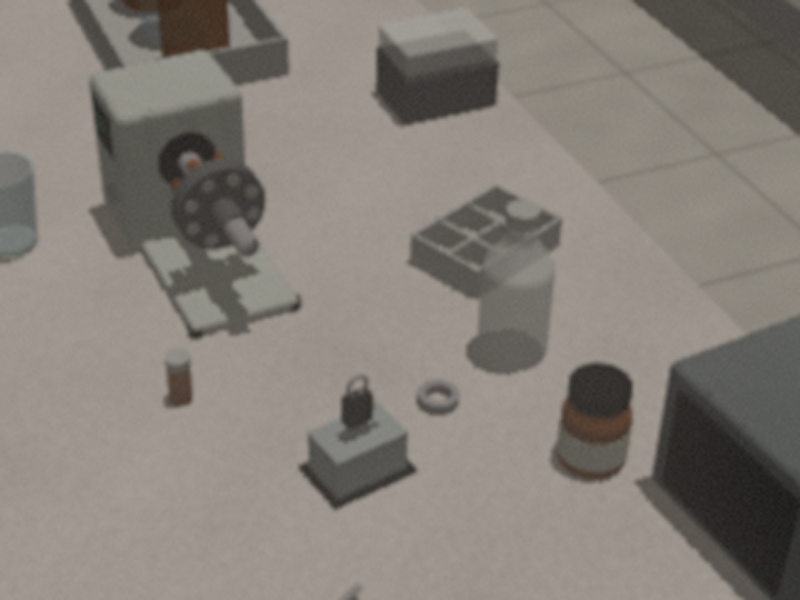

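```bash
cat > b.py <<'E'
from h import *
np.set_printoptions(precision=4,suppress=True)
d=np.load("top0.npy");P=cloud("top",d)
X,Y,Z=P[...,0],P[...,1],P[...,2]
def rect(m,n):
    m=m&(d>0); q=P[m]; r=cv2.minAreaRect((q[:,:2]*1000).astype(np.float32)); print(n,m.sum(),np.array(r[0]),np.array(r[1]),r[2],"z",np.median(q[:,2]))
    return q
R=(X>.4)&(X<.6)&(Y>-.03)&(Y<.33)
q=rect(R&(abs(Z-.16)<.006),"house")
q=rect(R&(abs(Z-.014)<.005),"base")
# all shaft-ish points
m=(d>0)&(X>.48)&(X<.54)&(Y>-.05)&(Y<.2)&(Z>.095)&(Z<.118)
q=P[m]
for y in np.arange(-.04,.2,.008):
    s=q[abs(q[:,1]-y)<.004]
    if len(s): print("sl %.3f"%y,len(s),s[:,0].min(),s[:,0].max(),s[:,0].mean(),np.median(s[:,2]))
m=(d>0)&R&(Z>.12)&(Z<.152)&(Y<.13); q=P[m]; print("wheel",q.min(0),q.max(0),np.median(q,0))
S=(X>.47)&(X<.61)&(Y>-.28)&(Y<-.16)
rect(S&(abs(Z-.045)<.005),"stand top");rect(S&(Z>.06)&(Z<.09),"grip");q=rect(S&(Z>.07),"gripup")
rect(S&(Z>.003),"stand all")
q=P[S&(Z>.06)&(d>0)];print(q[np.argsort(q[:,0])])
d=np.load("side0.npy");P=cloud("side",d);X,Y,Z=P[...,0],P[...,1],P[...,2]
S=(X>.47)&(X<.61)&(Y>-.28)&(Y<-.16)
rect(S&(abs(Z-.045)<.004),"sd stand top");rect(S&(Z>.055)&(Z<.09),"sd grip");rect(S&(Z>.09),"sd loop")
E
python3 b.py
```

```text
house 3114 [506.1664 211.7674] [129.8291 105.3012] 3.042926788330078 z 0.16000084198607442
base 1832 [500.5424 109.8715] [140.0838 252.3793] 1.278277039527893 z 0.014186145862757862
sl -0.008 13 0.5063970057287693 0.528478629879256 0.5155627251267514 0.10525415054153121
sl 0.000 40 0.5061959779702145 0.5247248951489747 0.5150543485480699 0.10883230941605249
sl 0.008 37 0.5060777283236096 0.5249565537760713 0.5148383092672747 0.10902191025303162
sl 0.016 36 0.505791900096376 0.5252092171501412 0.5151240493887521 0.10886539894760801
sl 0.024 36 0.5056462061031027 0.5257209330505305 0.514956513507302 0.10799648068733884
sl 0.032 52 0.5018733161933854 0.5277512779503687 0.5136275678481644 0.11122613359112123
sl 0.040 50 0.5015690416169032 0.5270058352600684 0.5131096140288399 0.11238773973433464
sl 0.048 48 0.501596687711441 0.5273091446512471 0.513663783348646 0.11136319677472739
sl 0.056 58 0.48144065928655083 0.5279884519432761 0.5092852908040154 0.1109504804527883
sl 0.064 14 0.4990610182177482 0.5399914221830904 0.5259918732432572 0.10751325741391887
sl 0.080 5 0.4808626638953145 0.
[... 3647 characters left out ...]
88  0.0861]
 [ 0.5448 -0.2133  0.0845]
 [ 0.5455 -0.2156  0.1057]
 [ 0.5456 -0.2146  0.0929]
 [ 0.546  -0.2106  0.0902]
 [ 0.5462 -0.2214  0.0893]
 [ 0.5463 -0.2139  0.1013]
 [ 0.5477 -0.2136  0.0807]
 [ 0.5478 -0.2104  0.0926]
 [ 0.5478 -0.2094  0.0798]
 [ 0.5481 -0.2159  0.1032]
 [ 0.5483 -0.2139  0.1018]
 [ 0.5488 -0.2216  0.0872]
 [ 0.5489 -0.2131  0.0862]
 [ 0.5492 -0.2197  0.0848]
 [ 0.5511 -0.2196  0.0865]]
sd stand top 458 [ 534.5149 -219.397 ] [72.2285 50.5217] 10.183613777160645 z 0.044390907364291125
sd grip 175 [ 533.8294 -220.8917] [26.5109 18.4582] 2.6427738666534424 z 0.07621594396534206
sd loop 39 [ 535.1868 -219.0827] [24.9323  7.3287] 6.742093563079834 z 0.09993202570935611
```

```bash
cat >> h.py <<'E'
def quat(phi):
    t=np.radians(phi+90)/2
    return [0,np.cos(t),np.sin(t),0]
A=np.radians(2.8); O=np.array([.5130,.0515])   # rotator origin, yaw
RX=np.array([np.cos(A),np.sin(A)]);RY=np.array([-np.sin(A),np.cos(A)])
def rot(x,y,z): return [*(O+x*RX+y*RY),z]
def toR(p): v=np.array(p[:2])-O; return np.array([v@RX,v@RY,p[2]])
def F(): return np.array(get_state()["contact_force"])
np.set_printoptions(precision=4,suppress=True)
E
cat > c.py <<'E'
from h import *
T=lambda:get_state()["time"]
print(T())
ctrl.close_gripper(force=40)
s=get_state()
ctrl.movep(rot(0,-.024,.26),quat(92.8)); print(T(),get_state()["qpos"])
ctrl.movel(rot(0,-.024,.128),max_speed=.2)
f0=F(); print(T(),f0,get_state()["tcp_pos"])
ctrl.movel(rot(0,.028,.128),max_speed=.06)
print(T(),F()-f0,toR(get_state()["tcp_pos"]))
E
python3 c.py
```

```text
0.5
3.6583 [-0.1614  0.3091  0.0803  1.7411 -0.0279  1.0926  1.5491]
4.4667 [0.1429 0.845  0.3254] [0.5148 0.0278 0.1287]
5.4833 [ 0.4109 -0.0269 -0.659 ] [-0.0005  0.0287  0.1277]
```

```bash
cat > d.py <<'E'
from h import *
f0=np.array([.14,.845,.325])
y=.028
while y<.062:
    y+=.0015; ctrl.movel(rot(0,y,.128),max_speed=.05)
    f=F()-f0; s=get_state()
    print(round(s["time"],2),round(y,4),toR(s["tcp_pos"])[1],f)
    if f@np.r_[RY,0]<-9: break
im,d=vision.grab_frame("side"); cv2.imwrite("pics/s2.png",cv2.resize(im[120:270,200:400],(800,600),interpolation=cv2.INTER_CUBIC))
E
python3 d.py
```

```text
5.73 0.0295 0.029379350254145495 [-0.311  -2.025  -0.7386]
5.98 0.031 0.030473335922868976 [ 0.2712 -4.8975 -1.8374]
6.23 0.0325 0.03235874042575089 [-0.8838 -5.1483 -3.4111]
6.48 0.034 0.03417418422854773 [-1.0212 -4.6938 -3.4683]
6.73 0.0355 0.03576876036166705 [-2.8261 -4.1641 -1.9874]
6.98 0.037 0.03727227222994668 [-2.1491 -4.3317 -2.437 ]
7.23 0.0385 0.038692931665057474 [-2.5252 -3.9377 -2.2888]
7.48 0.04 0.04020729797101885 [-2.6296 -3.3801 -0.4603]
7.73 0.0415 0.04172530758894912 [-3.0719 -3.0954 -0.9201]
7.98 0.043 0.04320842034773603 [-2.4822 -3.908  -1.3125]
8.23 0.0445 0.04333422086290816 [-2.5605 -7.8948 -0.8585]
8.48 0.046 0.043408384489795164 [ -2.4179 -11.2556  -0.0008]
```

View pics/s2.png

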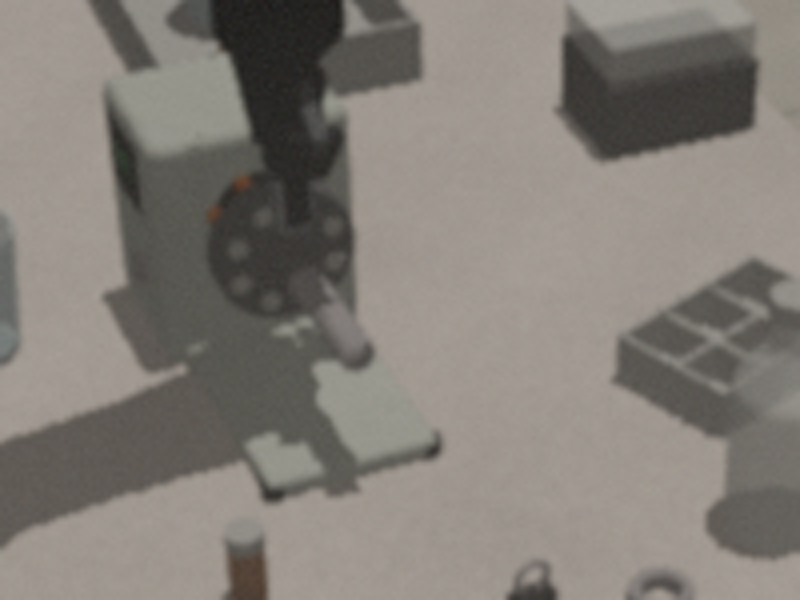

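```bash
cat > e.py <<'E'
from h import *
ctrl.movel(rot(0,.030,.128),max_speed=.1)
ctrl.movel(rot(0,.0,.22),max_speed=.2)
C=[.5368,-.2178]
ctrl.movep([*C,.16],quat(100.8))
ctrl.ungrasp()
ctrl.movel([*C,.056],max_speed=.12)
im,d=vision.grab_frame("top"); cv2.imwrite("pics/top3.png",im); np.save("top3.npy",d)
ctrl.close_gripper(force=60)
s=get_state();print(s["time"],s["width"],s["gripper_force"],s["contact_force"],s["tcp_pos"])
ctrl.movel([*C,.150],max_speed=.12)
s=get_state();print(s["time"],s["width"],s["gripper_force"],s["contact_force"])
im2,d=vision.grab_frame("side"); cv2.imwrite("pics/side3.png",im2); np.save("side3.npy",d)
a=cv2.resize(im[200:290,200:320],(800,600),interpolation=cv2.INTER_CUBIC);cv2.imwrite("pics/t3.png",a)
u,v=proj("side",[*C,.1])[0].astype(int);print(u,v)
cv2.imwrite("pics/s3.png",cv2.resize(im2[v-60:v+60,u-80:u+80],(800,600),interpolation=cv2.INTER_CUBIC))
P=cloud("top",np.load("top3.npy"));X,Y,Z=P[...,0],P[...,1],P[...,2]
m=(X>.49)&(X<.54)&(Y>-.04)&(Y<.07)&(Z>.098)&(Z<.116);q=P[m];rr=np.array([toR(p) for p in q])
print("end",np.sort(rr[:,1])[:8]);ff=rr[(rr[:,2]>.1085)&(rr[:,1]<.02)];print("flat x",ff[:,0].min(),ff[:,0].max(),ff[:,0].mean(),len(ff))
for y in np.arange(-.064,.03,.004):
    k=rr[abs(rr[:,1]-y)<.002]
    if len(k):print(round(y,3),len(k),k[:,0].min(),k[:,0].max(),k[:,2].mean())
E
python3 e.py
```

```text
13.05 0.012915718253294862 60.17744243144989 [0.0792 0.8868 2.1124] [ 0.5368 -0.2178  0.0561]
13.9833 0.013045440309348184 59.75447595119476 [ 0.1189  0.38   -0.587 ]
333 261
end [-0.0578 -0.0571 -0.0569 -0.0569 -0.0568 -0.0567 -0.0566 -0.0565]
flat x -0.009405149433025008 0.010601133365967581 0.0010980621482780096 185
-0.056 20 -0.008964776451886553 0.011867414702909243 0.10881042660549538
-0.052 18 -0.009584529097215348 0.010203396915620314 0.1090701100207499
-0.048 20 -0.009008544739763069 0.00878651243477423 0.10914098898364122
-0.044 16 -0.009358254584308601 0.01028046201446897 0.1077837677402308
-0.04 17 -0.009006530010574899 0.010363013525657067 0.10779811190202279
-0.036 20 -0.00900842138450769 0.010574437442012545 0.1084350518210406
-0.032 20 -0.008664554953893297 0.01081819136100721 0.1091188596526593
-0.028 19 -0.00914306658750136 0.011054398520226938 0.1083622652090814
-0.024 21 -0.01036469816796026 0.010926545665321285 0.10869577903241404
-0.02 20 -0.009641124015625597 0.011054970875673134 0.10799455984804922
-0.016 18 -0.009866411718321727 0.011139585802878557 0.10757432794292505
-0.012 18 -0.009529364135042635 0.011602351914401735 0.10827794569931193
-0.008 18 -0.009755881623037439 0.012434095984738096 0.10875840255692114
-0.004 17 -0.009733895467371462 0.009369054890994221 0.10873792039455119
0.0 20 -0.009162551760137581 0.009429425809955344 0.10900220328178656
0.004 17 -0.009308771221752101 0.009539633980026989 0.10836545488206036
0.008 20 -0.0087850065662861 0.009874571833098828 0.10764810832171041
0.012 20 -0.009405149433025008 0.01040974809804734 0.10896182340092833
0.016 20 -0.008688797522093223 0.010300597979200238 0.10918368932410552
```

View pics/t3.png

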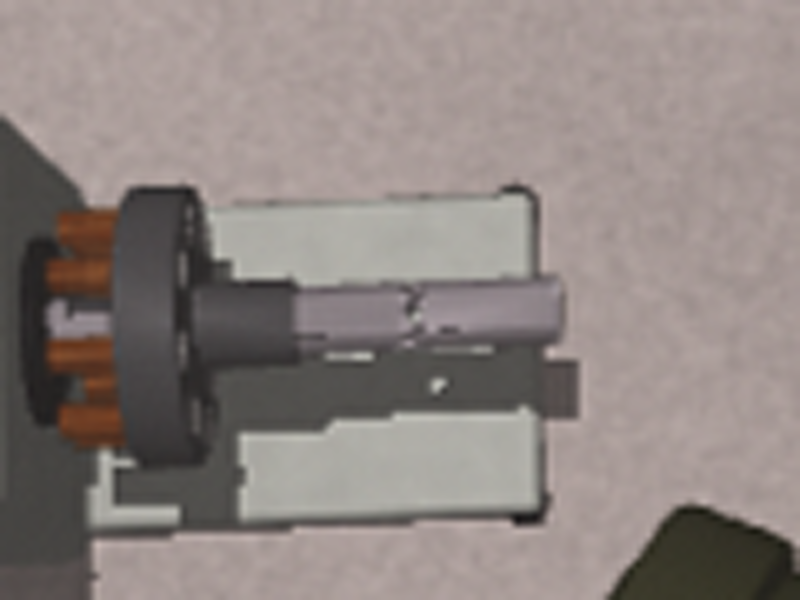

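View pics/s3.png

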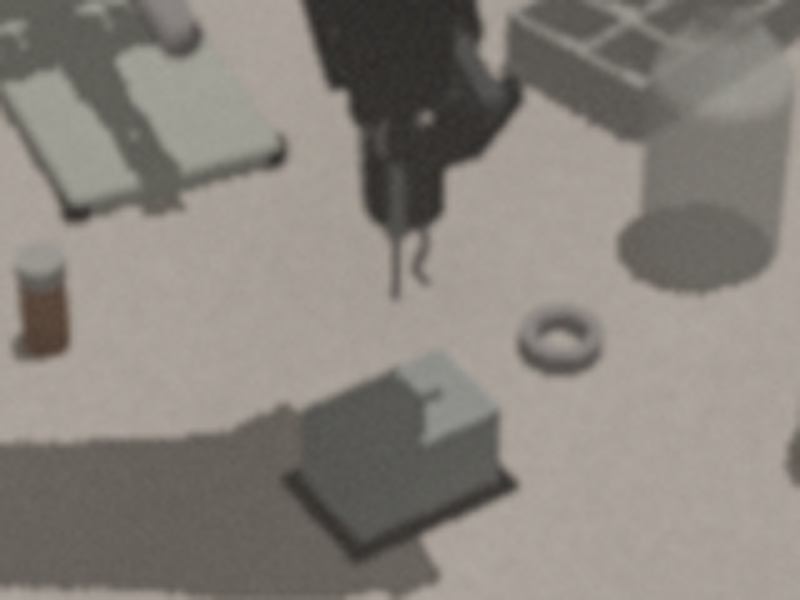

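```bash
cat > f.py <<'E'
from h import *
c=vision.camera_info("top");R=np.array(c["R"]);t=np.array(c["t"]).ravel()
def atz(cam,uv,z):
    c=vision.camera_info(cam);R=np.array(c["R"]);t=np.array(c["t"]).ravel()
    o=-R.T@t; p=deproj(cam,uv,1.)[0]; r=p-o; return o+r*(z-o[2])/r[2]
print("hole top",toR(atz("top",(261.8,245.8),.1095)))
C=[.5368,-.2178]
ctrl.movel([*C,.175],max_speed=.2)
ctrl.movep(rot(.0003,-.014,.19),quat(92.8))
ctrl.movel(rot(.0003,-.014,.163),max_speed=.1)
for cam in("side","top"):
    im,d=vision.grab_frame(cam); cv2.imwrite(f"pics/{cam}4.png",im)
    u,v=proj(cam,rot(0,-.014,.1095))[0];print(cam,u,v, proj(cam,rot(0.0003,-.014,.1195))[0])
    u,v=int(u),int(v)
    a=cv2.resize(im[v-30:v+30,u-40:u+40],(800,600),interpolation=cv2.INTER_CUBIC);cv2.imwrite(f"pics/{cam}4c.png",a);print(u-40,v-30)
s=get_state();print(s["time"],toR(s["tcp_pos"]),s["contact_force"])
E
python3 f.py
```

```text
hole top [ 0.0027 -0.0121  0.1095]
side 282.08379368608036 194.32544311797096 [281.9854 190.7123]
242 164
top 262.7385232952418 247.02085326823402 [262.2443 246.1658]
222 217
15.8333 [ 0.0007 -0.0146  0.1635] [-0.2448 -0.2008 -0.3515]
```

View pics/side4c.png

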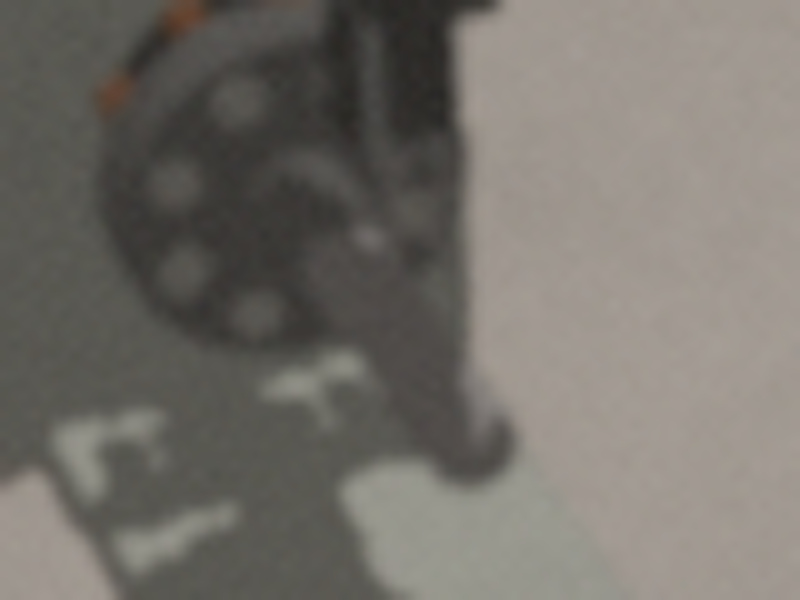

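```bash
cat > g.py <<'E'
from h import *
x,y=.0008,-.012
ctrl.movel(rot(x,y,.163),max_speed=.1)
f0=F();z=.155
ctrl.movel(rot(x,y,z),max_speed=.06)
while 1:
    f=F()-f0;s=get_state();print(round(s["time"],2),round(z,4),toR(s["tcp_pos"]),f)
    if f[2]>4 or z<.1475: break
    z-=.001; ctrl.movel(rot(x,y,z),max_speed=.03)
np.save("f0.npy",f0)
E
python3 g.py
```

```text
16.37 0.155 [ 0.0004 -0.012   0.1545] [ 0.9038  0.215  -0.1656]
16.62 0.154 [ 0.0008 -0.012   0.154 ] [ 0.4871 -0.0998 -1.2341]
16.87 0.153 [ 0.0008 -0.012   0.153 ] [ 0.3785  0.4696 -0.171 ]
17.12 0.152 [ 0.0008 -0.012   0.1519] [ 1.359   0.1181 -1.1181]
17.37 0.151 [ 0.0008 -0.012   0.1509] [-0.1253 -0.4735 -1.1312]
17.62 0.15 [ 0.0008 -0.012   0.1499] [ 1.2315  0.2469 -0.8009]
17.87 0.149 [ 0.0007 -0.012   0.1489] [ 1.133  -0.0001 -0.616 ]
18.12 0.148 [ 0.0007 -0.012   0.1479] [ 0.563   1.1296 -1.7689]
18.37 0.147 [ 0.0008 -0.012   0.1469] [ 0.4427  0.8883 -0.9006]
```

```bash
cat > i.py <<'E'
from h import *
f0=np.load("f0.npy");x,y,z=.0008,-.012,.1465
for dx,dy in((.002,0),(-.002,0),(0,.002),(0,-.002),(0,0)):
    ctrl.movel(rot(x+dx,y+dy,z),max_speed=.03)
    f=F()-f0;s=get_state();print(round(s["time"],2),dx,dy,toR(s["tcp_pos"])-[x,y,0],f[:2]@RX,f[:2]@RY,f[2])
E
python3 i.py
```

```text
18.62 0.002 0 [ 0.0021 -0.      0.1465] 0.22695430569039715 0.7883184899723777 -0.6895106661946379
18.9 -0.002 0 [-0.001   0.      0.1468] 5.814357979254567 0.20771412954004304 -2.659048883607327
19.15 0 0.002 [-0.0004  0.0013  0.1465] 0.8983111860701132 -3.3363780557989737 0.7591309162420996
19.43 0 -0.002 [-0.0003 -0.0017  0.1463] 1.6591118653465018 -0.29850352684703835 -0.32686192317992285
19.68 0 0 [-0.0002  0.0003  0.1464] 0.17363441883946804 -0.5792107290823789 -0.7289624848817333
```

```bash
cat > j.py <<'E'
from h import *
f0=np.load("f0.npy");x,y,z=.0011,-.0122,.1465
while z>.113:
    z-=.002 if z>.124 else .001
    ctrl.movel(rot(x,y,z),max_speed=.04)
    f=F()-f0;s=get_state();print(round(s["time"],2),round(z,4),toR(s["tcp_pos"])-[x,y,0],f[:2]@RX,f[:2]@RY,f[2])
    if np.hypot(f[0],f[1])>8 or f[2]>14 or (f[2]>8 and z<.121): break
E
python3 j.py
```

```text
19.93 0.1445 [-0.0002 -0.0001  0.1443] 0.642651682108398 -0.07761231426118925 -1.125144330922828
20.18 0.1425 [ 0.0002 -0.      0.1425] 1.2195858213065103 -0.12490652754797657 -0.3528958342105747
20.43 0.1405 [0.0006 0.     0.1406] 2.6822032685763153 -0.1617602033624521 -1.4420572970297454
20.68 0.1385 [ 0.001  -0.      0.1387] 5.534692719894387 0.007111738638950537 -0.36289422588534337
20.93 0.1365 [0.0012 0.0001 0.1366] 7.045818167612543 -1.4595215851135626 -1.3319617622020843
21.18 0.1345 [0.0013 0.     0.1345] 7.809186667798728 0.781270948486977 -3.275272328557314
21.43 0.1325 [0.0014 0.     0.1326] 6.9436107337321 -0.3518994920229155 -1.275432587040925
21.68 0.1305 [0.0012 0.0002 0.1302] 9.399031213218406 0.4051171424556148 -7.07798510307225
```

```bash
sed -i 's/x,y,z=.0011,-.0122,.1465/x,y,z=.0021,-.0122,.1305/; s/>8 or f\[2\]>14/>12 or f[2]>14/' j.py; python3 j.py
```

```text
21.93 0.1285 [0.0003 0.     0.128 ] 5.9888646639365835 -0.7648907603176721 -4.34897128920781
22.18 0.1265 [-0.0005 -0.      0.1257] 5.379118952787188 0.03357670588277155 -7.383847029632826
22.43 0.1245 [-0.0009  0.      0.1237] 4.5292786341846645 0.047506869376970975 -7.517954802085072
22.68 0.1225 [-0.0009  0.      0.1222] 2.39309588241241 -0.5042001916311464 -4.063135819486428
22.93 0.1215 [-0.0005  0.      0.1215] 1.5568143360745799 -0.7187336183427283 -1.2467750449139579
23.18 0.1205 [-0.0002 -0.      0.1207] -0.5285382039617059 -0.20520636936684467 1.2260658378468747
23.43 0.1195 [-0.0001 -0.      0.1204] -2.537244096216308 -0.5797095102937105 9.715143248571644
```

```bash
cat > k.py <<'E'
from h import *
ctrl.movel(rot(.0021,-.0122,.1203),max_speed=.03)
ctrl.ungrasp()
ctrl.movel(rot(.0021,-.0122,.23),max_speed=.12)
ctrl.movep([.40,-.15,.33],quat(92.8))
ctrl.pause(.3)
b=[]
for cam in("side","top"):
    im,d=vision.grab_frame(cam)
    u,v=proj(cam,rot(0,-.0,.11))[0].astype(int)
    b.append(cv2.resize(im[v-45:v+45,u-30:u+30],(400,600),interpolation=cv2.INTER_CUBIC))
    P=cloud(cam,d);v0=P[...,:2]-O;rx=v0@RX;ry=v0@RY
    m=(abs(rx)<.03)&(ry<.012)&(ry>-.04)&(P[...,2]>.114)&(d>0);q=P[m];print(cam,m.sum(),q.max(0),np.median(rx[m]),np.median(ry[m]))
cv2.imwrite("pics/fin.png",np.hstack(b))
s=get_state();print(s["time"],s["contact_force"],s["width"])
E
python3 k.py
```

```text
side 187 [0.5259 0.0479 0.1718] -0.0027674315715987686 -0.016634810436170298
top 116 [0.5286 0.0575 0.1733] -0.00010218336864526311 -0.01273418770638848
26.8 [0.0472 0.1315 0.6406] 0.08550513119712337
```

View pics/fin.png

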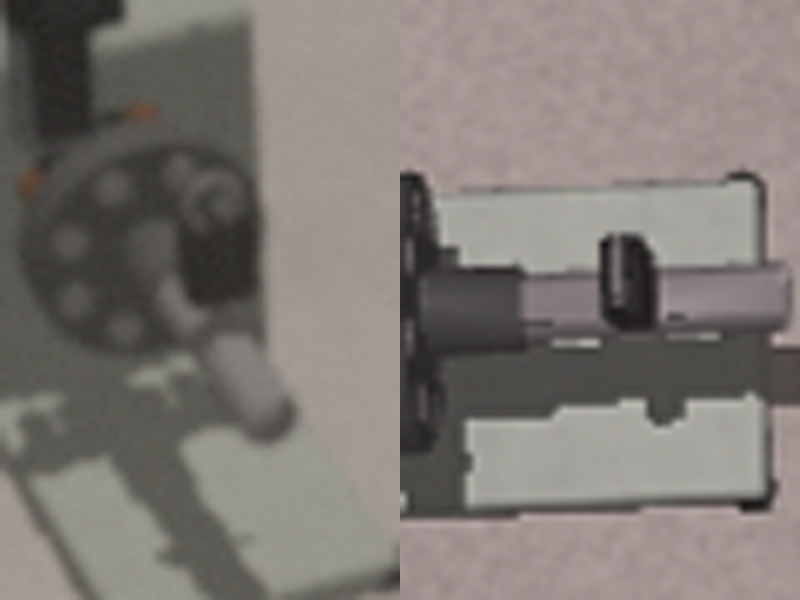

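```bash
python3 -c "
from station import ticket;print(ticket.close_job())"
```

```text
the job is handed in; nothing more can be done
None
```

The wheel is home against the drive and the R-clip is snapped in with its collar on the flat. I let go of it and handed the job in at about 27 s; the highest force I read on the rotator or shaft was about 11 N. I disturbed no bystanders that I know of, but did not check them in the final pictures.

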